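Tip a test block onto the bending supports

TASK

The light concrete test block stands on end on the blue bending jig, its foot against the nearer steel support bar. Push its top over so that it tips about that bar and comes to rest lying flat across both bars, along the jig, its blue middle mark about midway between them; leave the steel can and the mortar core where they stand.

Things in the scene. Friction and masses are not known exactly. Their poses are not given: they have to be found in the camera images.
- jig: Fixed jig: blue plate 270x120x10 mm on the table, x = -185 to +85 mm, with two steel bars across it at x = -60 and +60 mm, each 20 mm wide, 110 mm long, tops 20 mm above the table. Origin: on the table, midway between the bars. +x: along the jig, the way the block must tip; y across; z up.
- block: Grey block 100x100x180 mm, 0.5 to 0.9 kg, too wide for most grippers. It stands on the plate (top 190 mm above the table) 1 to 4 mm outside the bar at jig x = -60 mm, square within 0.03 rad, centred within 6 mm. Origin: centre of its foot; z along its length. Pushed along jig +x near its top it leans, past about 0.5 rad falls over by itself, its foot end 20 to 35 mm further back.
- block_center (a point): Centre of the block (90 mm along z from its origin). With the block lying on both bars it is 70 mm above the table; it should then be midway between the bars, over the jig's origin.
- steel_can: Open stainless can, 70 mm across, 62 mm high, standing left of the jig, in front of the tall sieve shaker (fixed furniture, over 0.5 m high, filling about x > 0.50 m, y = -0.04 to 0.27 m of the table: go round its front); origin centre of its underside. To be left alone.
- core: Grey cylindrical mortar core, 50 mm across, 42 mm high, standing on the table left of the jig; origin centre of its underside. To be left alone.

How it is judged:
By the outcome, as a careful person would: the job done as asked, in the order asked, and still so for the second after the job is handed in, with the robot touching nothing.
It also fails if it takes over 34 s, if anything falls off the work surface, if the arm or the gripper's body presses on something with over 40 N, if the wrist force passes 120 N, or if a joint passes its speed limit or range.

ROBOT

A 6-joint arm with a two-finger parallel gripper is mounted at the origin on a cart in front of the work surface, level with it; the furniture and walls round the work are solid. World frame = base frame: x ahead of the robot, y to its left, z up, the work surface at z = 0. Lengths are in m, angles in rad, forces in N, time in s.
With the tool pointing down it reaches from about 0.35 to 0.85 m from the base axis. Payload 8.1 kg.
Tool frame: the origin (TCP) lies at the very end of the fingers, on their centre line; the grasp point (between the pads) lies bot.grip_point_offset behind it (bot.grip_point_offset is the distance from the TCP to the grasp point, in m); z points along the fingers, y is the line along which they close (so a half turn about z gives the same grasp; the last joint's range is limited). The gripper opens to 93 mm and grips with 3 to 60 N. Pads are 15 mm wide; open, the fingers measure 128 mm over their backs; the gripper's body (75 mm by 188 mm) begins 65 mm behind the grasp point.
Start: joints at [-1.401, 0.13, 1.488, -0, 1.523, -0.085], TCP at [0.151, -0.581, 0.184] pointing down, gripper open.
Joint ranges: [-2.96, 2.96], [-0.89, 2.26], [0.02, 2.5], [-1.34, 4.48], [0, 2.73], [-2.66, 2.66]. Speed limits (rad/s): [2.39, 2.39, 2.79, 3.14, 3.14, 3.14].

INTERFACE

Orientations are given as a unit quaternion [w, x, y, z].
In Python, from bench import bot gives the robot as it stands.
- The arm moves only by the tool carry_out, never from a script. Its argument "targets" is a list of rows, each a list of 5 numbers: the shift along the tool's x, y, z scaled (see below), then the turn about the tool's z scaled (see below), then the opening, from 0 (shut) to 1 (fully open). In form: [[x, y, z, twist, claw], ...]. A call has exactly 10 rows; each row shifts and turns the commanded pose from where the row before left it, along the tool's axes as they then stand; what a row does not reach is not made up. The controller multiplies each number of a shift by 0.12 m and each number of a turn by pi rad. A row lasts 1/12 s, in which the tool goes at most 41.7 mm and 7.16 degrees, less where a joint would pass 70% of its speed; a pose out of reach is approached as far as the arm can. A call with a number of a shift or a turn outside -1 to 1 is refused whole. A call with a gripper value outside its range is refused whole. The fingers move at their own pace and stop on an object; the grip force is fixed at half the most. Time passes only in rows, so rows that do not move let the fingers close, or fill a call up. It gives the time, the measured TCP pose, the force, the opening and the grip force at its end, in the units of the state.
- bot.observe(): the state, without advancing time (a new reading comes with each control period).
- bot.grab_frame(name): name is "scene" or "top" or "wrist"; returns a dict with "pixels" (400x640x3 uint8, blue, green, red), "intrinsics" (3x3 intrinsics, pixels), "eye" and "orientation" of the camera in the world. Camera axes: x right, y down, z forward; pixel columns grow to the right and rows downward; lengths in m; the calibration is good to about 2 mm. A picture is of the moment at which its call begins. There is no depth.
- bot.job_done(): hands the job in; it is judged then, once.
The state is a dict: "t": time; "q": joint angles; "qd": joint speeds; "effort": joint torques, N m; "eef_pos": TCP position; "ee_rot": TCP orientation; "force": force on the tool from outside, world axes, zero at the start; "moment": the same for the moment, N m; "finger_gap": finger opening in m; "finger_force": force on a finger pad.
Only numpy, scipy, OpenCV 4.12 (cv2) and the standard library are available. Lean on these libraries where they do the work, as an engineer would, in place of code of your own. Each camera call takes 0.05 s, during which the arm holds its last target. There are 200 camera calls.

## Working session

There is one attempt and no reset: what is moved stays moved. The work goes in short steps, Python scripts to look and compute and a tool call to move; the robot and the scene stay as the last step left them, time stands still between calls to the robot, and variables do not carry over. Pictures are saved under pics/ and viewed, at most 10 in all, crops included, and the job is handed in when it is done.

Besides the shell and the picture viewer there is one more tool, called after "Request:" as name(argument=value, ...) on one line, values as JSON. carry_out: Moves the arm, as the interface text tells. Its arguments: {"type":"object","properties":{"targets":{"type":"array"}},"required":["targets"]}

```bash
mkdir -p pics; ls
python3 - <<'E'
from bench import bot
import cv2,numpy as np
for n in("scene","top"):
    f=bot.grab_frame(n); cv2.imwrite(f"pics/{n}1.png",f["pixels"])
    print(n,f["intrinsics"],f["eye"],f["orientation"])
o=bot.observe();print(o,bot.grip_point_offset)
E
```

```text
pics
scene [[409.49748153   0.         324.22346555]
 [  0.         409.49748153 211.15054513]
 [  0.           0.           1.        ]] [ 0.42024288 -0.79540598  0.52725375] [-0.5105114   0.85599059 -0.07537207  0.03126122]
top [[427.62087563   0.         319.42658981]
 [  0.         427.62087563 195.12886392]
 [  0.           0.           1.        ]] [0.50757302 0.00840704 1.04988332] [ 0.01718549 -0.7013809   0.71233425 -0.01869271]
{'t': 0.1, 'q': array([-1.40140824e+00,  1.31099940e-01,  1.48916220e+00,  3.06911188e-05,
        1.52303472e+00, -8.53737453e-02]), 'qd': array([-1.00830684e-03, -1.81868423e-03, -3.24053332e-03, -9.47963146e-05,
        6.73145375e-04, -3.50067503e-04]), 'effort': array([ 1.81648829e-03, -5.61341250e+01, -4.93096018e+01,  7.70432199e-02,
        2.91728752e-02, -4.34200660e-05]), 'eef_pos': array([ 0.15115957, -0.5800452 ,  0.18338837]), 'ee_rot': array([-8.51996136e-04,  9.91897750e-01,  1.27035929e-01, -2.04700488e-05]), 'force': array([0.57582041, 1.01013515, 0.2490023 ]), 'moment': array([ 0.04342882, -0.0275074 , -0.0045504 ]), 'finger_force': 0.0, 'finger_gap': 0.09311899407488484} 0.0188
```

View pics/scene1.png

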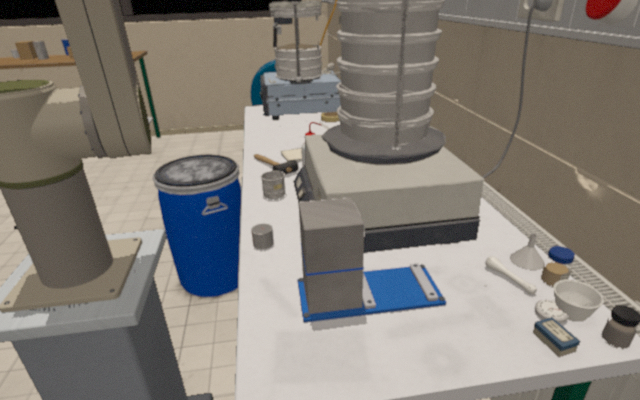

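View pics/top1.png

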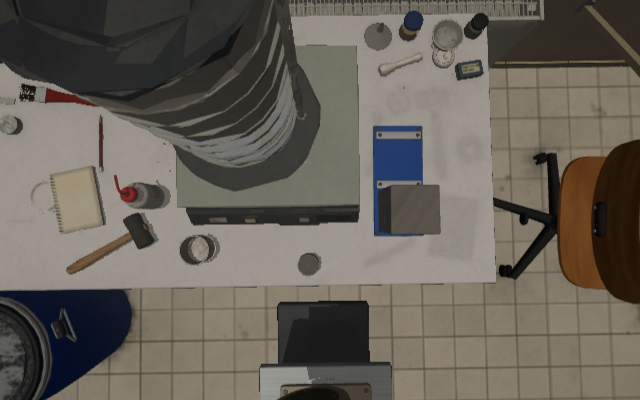

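The scene view has the block at about (330,255) on the blue jig plate (300–440, 270–315). The core is at (262,236) and the can at (273,184). In the top view the plate spans columns 373–422 and rows 126–236, with the bars at rows 134 and 184, and jig +x runs roughly along world +x. I'll enlarge both views.

Run:
```python
import cv2
a=cv2.imread("pics/top1.png")[115:245,360:450]; cv2.imwrite("pics/top1c.png",cv2.resize(a,None,fx=4.5,fy=4.5,interpolation=cv2.INTER_CUBIC))
a=cv2.imread("pics/scene1.png")[190:325,290:450]; cv2.imwrite("pics/scene1c.png",cv2.resize(a,None,fx=4.4,fy=4.4,interpolation=cv2.INTER_CUBIC))
```

```text
(no output)
```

View pics/top1c.png

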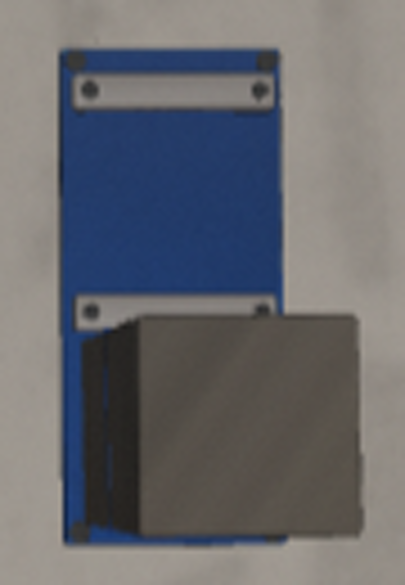

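View pics/scene1c.png

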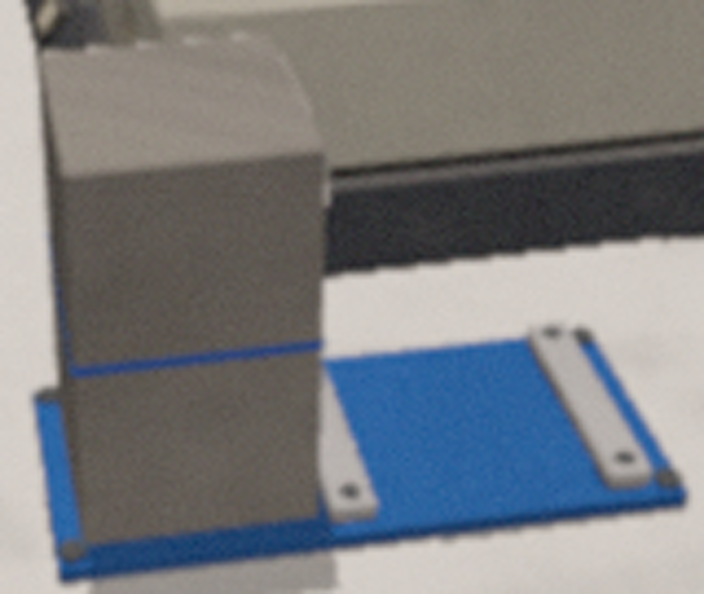

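In the crops, the block's top face corners are at top crop (141,317), (357,315), (361,536) and (142,536). The matching scene crop corners are (323,153), (66,178) and (42,52). The plate corners are also clear, so I can triangulate.

```bash
cat > h.py <<'E'
import numpy as np
from scipy.spatial.transform import Rotation as R
K={'s':(409.497,324.223,211.151),'t':(427.621,319.427,195.129)}
E={'s':np.array([0.42024288,-0.79540598,0.52725375]),'t':np.array([0.50757302,0.00840704,1.04988332])}
Q={'s':[-0.5105114,0.85599059,-0.07537207,0.03126122],'t':[0.01718549,-0.7013809,0.71233425,-0.01869271]}
def ray(c,u,v):
    f,cx,cy=K[c]; q=Q[c]; d=R.from_quat([q[1],q[2],q[3],q[0]]).apply([(u-cx)/f,(v-cy)/f,1]); return d/np.linalg.norm(d)
def full(c,p):
    s,o=((4.4,(290,190)) if c=='s' else (4.5,(360,115)))
    return [(p[i]+.5)/s-.5+o[i] for i in(0,1)]
def plane(c,p,z): d=ray(c,*p); return E[c]+d*(z-E[c][2])/d[2]
def tri(a,b):
    A=np.zeros((3,3));B=np.zeros(3);L=[('t',ray('t',*a)),('s',ray('s',*b))]
    for c,d in L: P=np.eye(3)-np.outer(d,d);A+=P;B+=P@E[c]
    x=np.linalg.solve(A,B); g=max(np.linalg.norm((np.eye(3)-np.outer(d,d))@(x-E[c])) for c,d in L); return x,g
E
python3 - <<'E'
from h import *
np.set_printoptions(precision=4,suppress=True)
for n,a,b in [("blk+x-y",(357,315),(323,153)),("blk-x-y",(361,536),(66,178)),("blk-x+y",(142,536),(42,52)),("pl+x-y",(279,49),(684,492)),("pl-x-y",(286,544),(62,568)),("pl+x+y",(62,50),(586,333))]:
    print(n,*tri(full('t',a),full('s',b)))
print("block top z=.19"); 
for p in[(141,317),(357,315),(361,536),(142,536)]: print(plane('t',full('t',p),.19))
print("plate z=.01")
for p in[(62,50),(279,49),(286,544),(65,544)]: print(plane('t',full('t',p),.01))
print("bars z=.02")
for p in[(90,90),(260,90),(92,311),(262,311)]: print(plane('t',full('t',p),.02))
print('core',plane('t',(309,264),.042),'can',plane('t',(198,249),.062))
E
```

```text
blk+x-y [ 0.5683 -0.2354  0.1885] 0.0005974427988045164
blk-x-y [ 0.4709 -0.2344  0.1887] 0.000958689159270497
blk-x+y [ 0.4727 -0.1363  0.1908] 0.0011289963431001188
pl+x-y [ 0.7266 -0.2473  0.0107] 0.001032508882587469
pl-x-y [ 0.4597 -0.244   0.0112] 0.001136117423892635
pl+x+y [ 0.7286 -0.1294  0.0086] 0.0006426030852083508
block top z=.19
[ 0.5693 -0.1383  0.19  ]
[ 0.5687 -0.2351  0.19  ]
[ 0.47  -0.234  0.19 ]
[ 0.4715 -0.1364  0.19  ]
plate z=.01
[ 0.729  -0.1294  0.01  ]
[ 0.7277 -0.2478  0.01  ]
[ 0.4585 -0.2442  0.01  ]
[ 0.4604 -0.1251  0.01  ]
bars z=.02
[ 0.7048 -0.1427  0.02  ]
[ 0.7034 -0.2345  0.02  ]
[ 0.5852 -0.141   0.02  ]
[ 0.5838 -0.2323  0.02  ]
core [0.3977 0.0328 0.042 ] can [0.4381 0.2868 0.062 ]
```

The measurements hold together. The jig origin is at about (0.644, −0.187) with yaw about −0.015. The block's top is at z = 0.19, its centre is at (0.520, −0.186), and its near face is at x ≈ 0.471. I'll square the tool to the jig, set the fingers part open for a two-point push, and go behind the block's top.

Request:
carry_out(targets=[[0,0,0,0.0285,0.6],[0,0,0,0.0285,0.6],[0,0,0,0.0285,0.6],[0.07,-0.1,0.005,0,0.6],[0.14,-0.207,0.01,0,0.6],[0.14,-0.207,0.01,0,0.6],[0.14,-0.207,0.01,0,0.6],[0.14,-0.207,0.01,0,0.6],[0.14,-0.207,0.01,0,0.6],[0.14,-0.207,0.01,0,0.6]])

```text
t: 0.93
eef_pos: [0.2631, -0.4196, 0.176]
ee_rot: [-0.0, 1.0, -0.007, -0.0]
force: [-0.3, 0.4, 0.5]
finger_gap: 0.0559
finger_force: 0.0
```

Request:
carry_out(targets=[[0.14,-0.207,0.01,0,0.6],[0.14,-0.207,0.01,0,0.6],[0.14,-0.207,0.01,0,0.6],[0.14,-0.207,0.01,0,0.6],[0.14,-0.207,0.01,0,0.6],[0.14,-0.207,0.01,0,0.6],[0.14,-0.207,0.01,0,0.6],[0.14,-0.207,0.01,0,0.6],[0.1,-0.2,0.01,0,0.6],[0,0,0,0,0.6]])

```text
t: 1.77
eef_pos: [0.4134, -0.1965, 0.1651]
ee_rot: [-0.001, 1.0, -0.005, -0.0]
force: [0.6, 0.6, -1.1]
finger_gap: 0.0559
finger_force: 0.0
```

Request:
carry_out(targets=[[0.05,-0.015,0.003,0,0.6],[0.05,-0.015,0.003,0,0.6],[0.05,-0.015,0.003,0,0.6],[0.05,-0.015,0.003,0,0.6],[0.05,-0.01,0.003,0,0.6],[0.05,0,0,0,0.6],[0.05,0,0,0,0.6],[0.03,0,0,0,0.6],[0.03,0,0,0,0.6],[0.03,0,0,0,0.6]])

```text
t: 2.6
eef_pos: [0.4653, -0.1929, 0.1639]
ee_rot: [-0.0, 1.0, -0.007, -0.0]
force: [-1.1, 0.3, -0.2]
finger_gap: 0.056
finger_force: 0.0
```

Request:
carry_out(targets=[[0,-0.04,0,0,0.6],[0.025,0,0,0,0.6],[0.025,0,0,0,0.6],[0.025,0,0,0,0.6],[0.025,0,0,0,0.6],[0.025,0,0,0,0.6],[0.025,0,0,0,0.6],[0.025,0,0,0,0.6],[0.025,0,0,0,0.6],[0.025,0,0,0,0.6]])

```text
t: 3.43
eef_pos: [0.4924, -0.1884, 0.1639]
ee_rot: [-0.0, 1.0, -0.007, -0.0]
force: [0.1, 0.2, 0.8]
finger_gap: 0.056
finger_force: 0.0
```

Run:
```python
from bench import bot
import cv2
a=bot.grab_frame("scene")["pixels"][150:330,240:460]; cv2.imwrite("pics/s2.png",cv2.resize(a,None,fx=3,fy=3))
print(bot.observe()["force"])
```

```text
[ 0.73941334  0.30841859 -0.01340277]
```

View pics/s2.png

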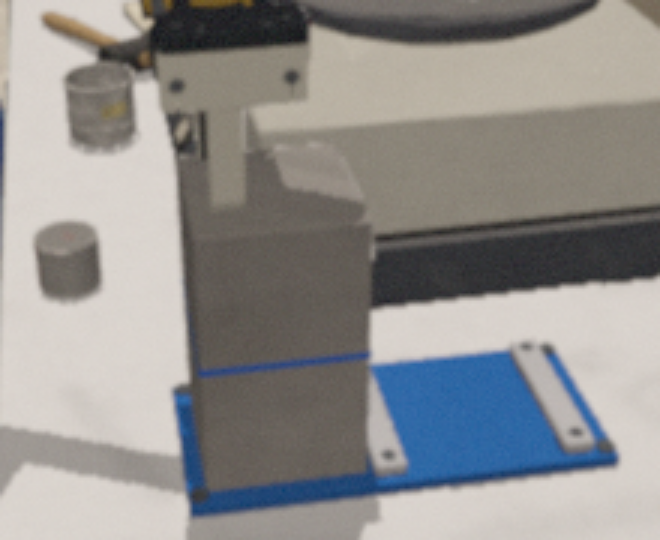

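The block hasn't moved: its top corners are still at full-image (363,222) and (305,229). The near finger's tip is at full-image (316,218), which looks like it is above the block's top face. I'll compare that with the reported TCP.

```bash
cat >> h.py <<'E'
def proj(c,X):
    f,cx,cy=K[c]; q=Q[c]; p=R.from_quat([q[1],q[2],q[3],q[0]]).inv().apply(np.array(X)-E[c]); return np.round([cx+f*p[0]/p[2],cy+f*p[1]/p[2]],1)
E
python3 - <<'E'
from h import *
from bench import bot
import cv2
for x in(.485,.492,.50):print(x,[proj('s',(x,-.188+dy,.164)) for dy in(-.045,-.028)],[proj('t',(x,-.188+dy,.164)) for dy in(-.045,.045)])
for z in (.164,.19,.2,.21):print(z,proj('s',(.4925,-.226,z)))
f=bot.grab_frame("wrist");print(f["eye"],f["orientation"])
t=bot.grab_frame("top")["pixels"][150:260,340:460];w=f["pixels"]
cv2.imwrite("pics/c3.png",np.hstack([cv2.resize(t,(400,367)),cv2.resize(w,(400,250))[:250] if 0 else cv2.copyMakeBorder(cv2.resize(w,(400,250)),0,117,0,0,cv2.BORDER_CONSTANT)]))
E
```

```text
0.485 [array([313.2, 241.7]), array([311.8, 236.3])] [array([435.6, 226. ]), array([392.1, 226.6])]
0.492 [array([317.4, 241.3]), array([315.9, 235.9])] [array([435.5, 222.6]), array([392. , 223.3])]
0.5 [array([322.2, 240.7]), array([320.6, 235.4])] [array([435.4, 218.7]), array([391.9, 219.4])]
0.164 [317.1 239. ]
0.19 [316.6 225.4]
0.2 [316.4 220.1]
0.21 [316.2 214.7]
[ 0.56038014 -0.18949565  0.36307389] [-0.08604909 -0.69715289  0.70630667  0.08777412]
```

View pics/c3.png

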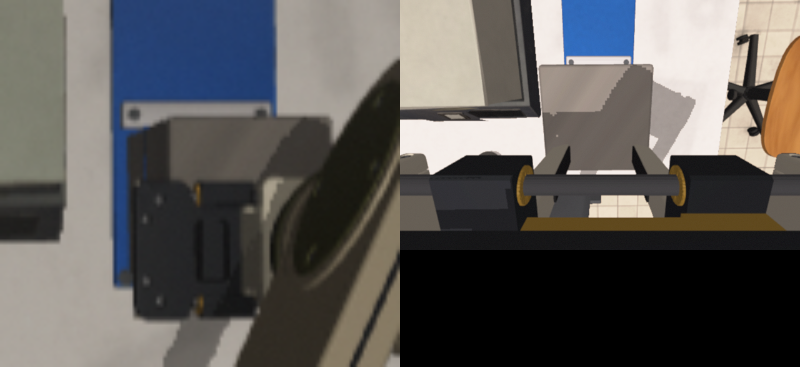

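The top view (left) shows the gripper over the block's rear half. The wrist view (right) shows the fingertips at about (565,150) and (640,150) above the block's top face, so the tips sit higher than the reported TCP. I'll check this with the wrist camera's calibration.

Run:
```python
from h import *
from bench import bot
import cv2
np.set_printoptions(precision=4,suppress=True)
f=bot.grab_frame("wrist");Kw=f["intrinsics"];print(Kw[0],Kw[1]);q=f["orientation"];r=R.from_quat([q[1],q[2],q[3],q[0]])
obj=np.array([[.5693,-.1383,.19],[.5687,-.2351,.19],[.47,-.234,.19],[.4715,-.1364,.19]])
img=np.array([[224,104],[403,104],[400,271],[229,269]],float)
p=r.inv().apply(obj-f["eye"]);print("predicted",(p@Kw.T/p[:,2:])[:,:2])
ok,rv,t=cv2.solvePnP(obj,img,Kw,None);Rm=cv2.Rodrigues(rv)[0];print("cam",(-Rm.T@t).ravel(),"fwd",Rm[2],"given",f["eye"],r.as_matrix()[:,2])
o=bot.observe();print(o["t"],o["eef_pos"],o["q"],o["force"],o["finger_gap"])
cv2.imwrite("pics/w4.png",f["pixels"][60:400,130:510])
cv2.imwrite("pics/w4.png",cv2.resize(f["pixels"][60:400,130:510],None,fx=1.7,fy=1.7))
```

```text
[313.2348   0.     321.5171] [  0.     313.2348 202.3541]
predicted [[224.8333 106.445 ]
 [407.9905 105.1312]
 [397.29   275.6795]
 [235.9903 275.2666]]
cam [ 0.5404 -0.1908  0.3683] fwd [-0.1515  0.0032 -0.9884] given [ 0.5599 -0.1895  0.363 ] [-0.2444  0.004  -0.9697]
3.6333 [ 0.4921 -0.1883  0.1639] [-0.4628 -0.0573  1.7179 -0.      1.4813  1.1217] [-0.4747  0.579   0.0529] 0.055934609212661336
```

View pics/w4.png

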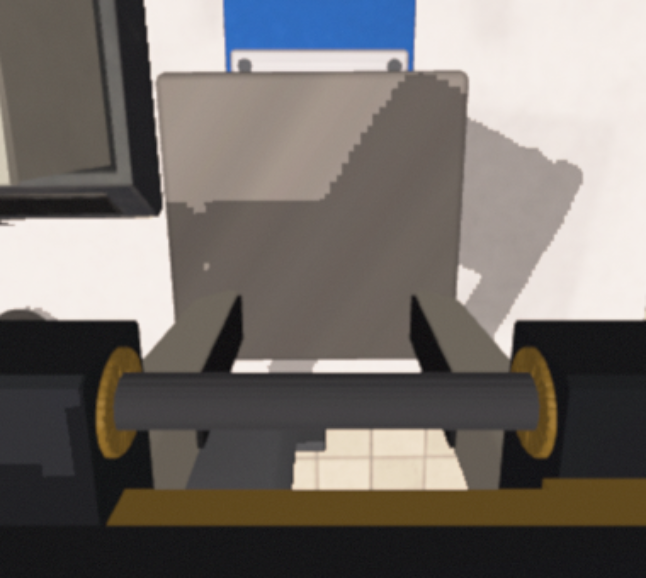

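Both views put the fingertips at z ≈ 0.20, although the reported TCP z is 0.164. The fingers therefore passed over the block without touching it, and the force stayed near zero. I'll back off the way I came and measure the fingertips in the clear.

Request:
carry_out(targets=[[-0.06,0,0,0,0.6],[-0.06,0,0,0,0.6],[-0.06,0,0,0,0.6],[-0.06,0,0,0,0.6],[-0.06,0,0,0,0.6],[-0.06,0,0,0,0.6],[-0.06,0,0,0,0.6],[-0.06,0,0,0,0.6],[-0.06,0,0,0,0.6],[0,0,0,0,0.6]])

```text
t: 4.47
eef_pos: [0.4262, -0.1875, 0.164]
ee_rot: [0.0, 1.0, -0.007, -0.0]
force: [-0.4, -0.1, -0.4]
finger_gap: 0.056
finger_force: 0.0
```

Run:
```python
from h import *
from bench import bot
import cv2
o=bot.observe();X=o["eef_pos"];print(o["t"],X,o["force"])
f=bot.grab_frame("scene")["pixels"]
for dz in(0,.0188,.04,.084):print(dz,[proj('s',X+[0,dy,dz]) for dy in(-.045,-.028,.028)])
a=f[120:260,240:400]; cv2.imwrite("pics/s5.png",cv2.resize(a,None,fx=4,fy=4,interpolation=cv2.INTER_CUBIC))
```

```text
4.4667 [ 0.42617399 -0.18749331  0.16399918] [-0.41026559 -0.07330186 -0.35801144]
0 [array([277.2, 245.4]), array([276.5, 239.9]), array([274.6, 223.2])]
0.0188 [array([276.2, 235.6]), array([275.6, 230.2]), array([273.8, 213.9])]
0.04 [array([275.2, 224.1]), array([274.6, 218.9]), array([272.8, 203.2])]
0.084 [array([272.8, 199.1]), array([272.3, 194.3]), array([270.6, 179.9])]
```

View pics/s5.png

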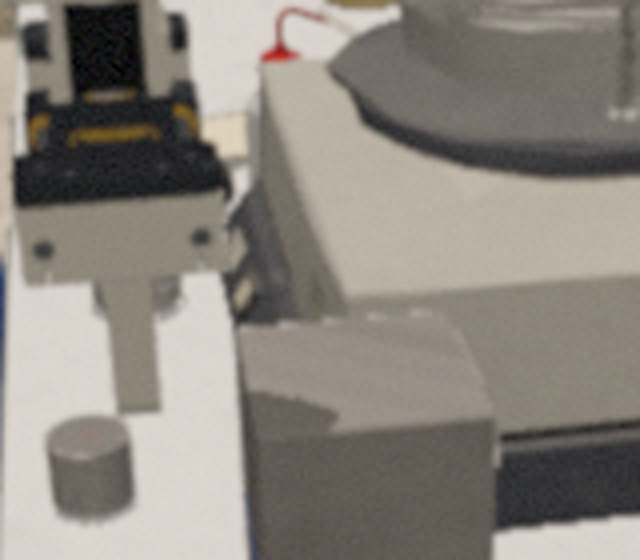

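The near finger's tip is at full-image (274.5, 222.5), while the reported TCP would put it near row 243. The whole gripper therefore sits about 38 mm higher than reported, with x and y fine. I'll use the camera's figure: go 42 mm lower so the true tip z is about 0.16, then push.

Request:
carry_out(targets=[[0,0,0.07,0,0.6],[0,0,0.07,0,0.6],[0,0,0.07,0,0.6],[0,0,0.07,0,0.6],[0,0,0.07,0,0.6],[0.06,0,0,0,0.6],[0.06,0,0,0,0.6],[0.06,0,0,0,0.6],[0.04,0,0,0,0.6],[0.02,0,0,0,0.6]])

```text
t: 5.35
eef_pos: [0.4575, -0.188, 0.1225]
ee_rot: [0.0, 1.0, -0.007, 0.0]
force: [0.5, 0.5, -0.5]
finger_gap: 0.056
finger_force: 0.0
```

Request:
carry_out(targets=[[0.025,0,0,0,0.6],[0.025,0,0,0,0.6],[0.025,0,0,0,0.6],[0.025,0,0,0,0.6],[0.025,0,0,0,0.6],[0.025,0,0,0,0.6],[0.025,0,0,0,0.6],[0.025,0,0,0,0.6],[0.025,0,0,0,0.6],[0.025,0,0,0,0.6]])

```text
t: 6.18
eef_pos: [0.4862, -0.1884, 0.1223]
ee_rot: [0.0, 1.0, -0.007, -0.0]
force: [-4.5, -0.5, 5.7]
finger_gap: 0.0559
finger_force: 2.6
```

There is contact now (−4.5 N), and the block is leaning. I'll keep pushing.

Request:
carry_out(targets=[[0.025,0,0,0,0.6],[0.025,0,0,0,0.6],[0.025,0,0,0,0.6],[0.025,0,0,0,0.6],[0.025,0,0,0,0.6],[0.025,0,0,0,0.6],[0.025,0,0,0,0.6],[0.025,0,0,0,0.6],[0.025,0,0,0,0.6],[0.025,0,0,0,0.6]])

```text
t: 7.02
eef_pos: [0.5165, -0.1887, 0.122]
ee_rot: [0.0, 1.0, -0.007, 0.0]
force: [-2.3, 1.2, 5.3]
finger_gap: 0.0558
finger_force: 2.6
```

Run:
```python
from bench import bot
import cv2
a=bot.grab_frame("scene")["pixels"][150:330,240:460]; cv2.imwrite("pics/s6.png",cv2.resize(a,None,fx=3,fy=3))
print(bot.observe()["force"])
```

```text
[-0.23239843  0.63190757  0.56300373]
```

View pics/s6.png

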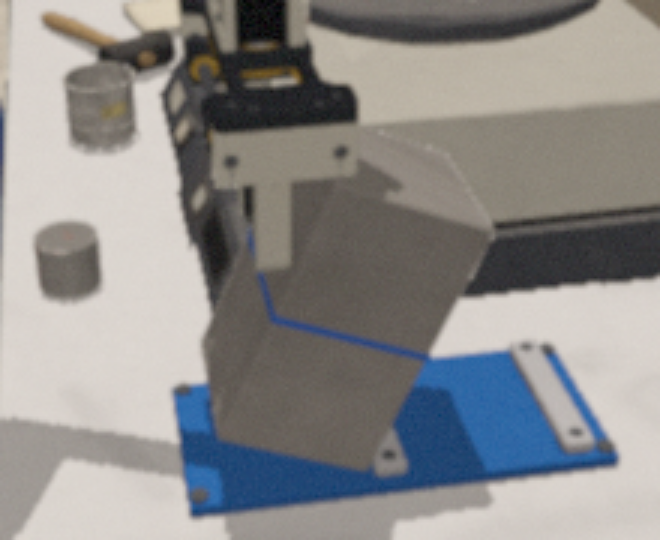

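The block is leaning about 0.45 rad, with its bottom front edge against the near bar at crop (365,470), and contact is already going light. A little more push should tip it past balance, and then I'll hold still.

Request:
carry_out(targets=[[0.025,0,0,0,0.6],[0.025,0,0,0,0.6],[0.025,0,0,0,0.6],[0.025,0,0,0,0.6],[0.025,0,0,0,0.6],[0.015,0,0,0,0.6],[0,0,0,0,0.6],[0,0,0,0,0.6],[0,0,0,0,0.6],[0,0,0,0,0.6]])

```text
t: 7.9
eef_pos: [0.5327, -0.1888, 0.1217]
ee_rot: [-0.0, 1.0, -0.007, -0.0]
force: [0.2, -0.3, 0.5]
finger_gap: 0.0558
finger_force: 0.0
```

Run:
```python
from bench import bot
import cv2,numpy as np
o=bot.observe();print(o["t"],o["eef_pos"],o["force"])
f=bot.grab_frame("scene")["pixels"];cv2.imwrite("pics/s7.png",f)
g=f.astype(int);m=((g[...,0]-g[...,2])>50)
# where blue in region
ys,xs=np.where(m[190:325,290:450]);print(len(ys),xs.min()+290,xs.max()+290,ys.min()+190,ys.max()+190)
for r in range(206,318,4):
    print(r,''.join('b' if m[r,c] else ('W' if g[r,c].min()>150 else ('g' if g[r,c].min()>70 else 'k')) for c in range(290,450,2)))
```

```text
7.9 [ 0.53270323 -0.18883497  0.12169304] [ 0.15050917 -0.29011958  0.48083677]
3621 298 445 220 321
206 WWWWWkkkgggggggggggggggggggggggggggggggggggggggggggggggggggggggggggggggggggggggg
210 WWWWWgkkkggkgggggggggggggggggggggggggggggggggggggggggggggggggggggggggggggggggggg
214 WWWWWgkggggkggggggggkkgggggggggggggggggggggggggggggggggggggggggggggggggggggggggg
218 WWWWWgkggkkkggggggggkkgggggggggggggggggggggggggggggggggggggggggggggggggggggggggg
222 WWWWWWkkkkkkggggggggggggggggggggggggggggggggggggggggggggggggggggggggkkkkkkkkgggg
226 WWWWWWgkkkkkkggggkgggggggggggggggggggggggggggggggggggggggggggggggggggggkkkkkkkkk
230 WWWWWWWgkkkkkggggggggggggggggggbggggggggggggggggggggggggggggggggggggkkkkkkkkkkkk
234 WWWWWWWWgkkkkkkggggkggggggggggggbggggggggggggggggggggggggggggggggggggkkkkkkkkkkk
238 WWWWWWWWWkkkkkkkkkgggggggggggggggbgggggggggggggggggggggggggggggggggggggkkkkkkkkk
242 WWWWWWWWWgkkkkkkggggggggggggggggggbgggggggggggggggggggggggggggggggggggggkkkkkkkk
246 WWWWWWWWWWgkkgggggggggggggggggggggkbggggggggggggggggggggggggggggggggggggWWWWWWWW
250 WWWWWWWWWWgkkgggggggggggggggggggggggbbgggggggggggggggggggggg
[... 680 characters left out ...]
bbbbggWWWWbbgWWWWWWW
286 WWWWgbbbbbbbbbbbbbbbkgggggggggggggggggggggggggggbbbbbbbbbbbbbbbbbggWWWWgbbWWWWWW
290 WWWWWbbbbbbbbbbbbbbbbbbggggggggggggggggggggggkbbbbbbbbbbbbbbbbbbbbggWWWWgbbWWWWW
294 WWWWWbbbbbbbbbbbbbbbbbbbbbgggggggggggggggggbbbbbbbbbbbbbbbbbbbbbbbbkgWggWWbbWWWW
298 WgggggbbbbbbbbbbbbbbbbbbbbbbggggggggggggggbbbbbbbbbbbbbbbbbbbbbbbbbbkgggggggggWW
302 ggggggbbbbbbbbbbbbbbbbbbbbbbbbbggggggggggggbbbbbbbbbbbbbbbbbbbbbbbbbbbbbbbbbbbWW
306 WWWWWgbbbbbbbbbbbbbbbbbbbbbbbbbbbkgkbggggggbbbbbbbbbbbbbbbbbbbbbbbbbbbgggggWWWWW
310 WWWWWWbbbbbbbbbbbbbbbbbbbbbbbbbbbbbbbbbbbbbbbbbbbbbbbkggggggggggggggggWWWWWWWWWW
314 WWWWWWggggbbbbbbbbbbbbbbbbbbbbbbbbbbbkggggggggggggggggggggggggggWWWWWWWWWWWWWWWW
```

The block is past balance and falling clear of the fingers. I'll let it settle while holding still.

Request:
carry_out(targets=[[0,0,0,0,0.6],[0,0,0,0,0.6],[0,0,0,0,0.6],[0,0,0,0,0.6],[0,0,0,0,0.6],[0,0,0,0,0.6],[0,0,0,0,0.6],[0,0,0,0,0.6],[0,0,0,0,0.6],[0,0,0,0,0.6]])

```text
t: 8.78
eef_pos: [0.5329, -0.1889, 0.1219]
ee_rot: [-0.0, 1.0, -0.007, -0.0]
force: [0.3, -0.5, 0.3]
finger_gap: 0.056
finger_force: 0.0
```

```bash
cat > seen.py <<'E'
from bench import bot
import cv2,numpy as np,sys
o=bot.observe();print(o["t"],o["eef_pos"],o["force"])
f=bot.grab_frame("scene")["pixels"];t=bot.grab_frame("top")["pixels"]
cv2.imwrite(f"pics/s{sys.argv[1]}.png",f);cv2.imwrite(f"pics/t{sys.argv[1]}.png",t)
a=cv2.resize(f[175:325,290:450],(640,600)[:1]+(600,),interpolation=cv2.INTER_CUBIC)
cv2.imwrite(f"pics/both{sys.argv[1]}.png",np.hstack([cv2.resize(f[200:325,290:450],(448,350),interpolation=cv2.INTER_CUBIC),cv2.resize(t[115:245,355:455],(269,350),interpolation=cv2.INTER_CUBIC)]))
g=f.astype(int);m=((g[...,0]-g[...,2])>50)
for r in range(206,318,4):
    print(r,''.join('b' if m[r,c] else ('W' if g[r,c].min()>150 else ('g' if g[r,c].min()>70 else 'k')) for c in range(290,450,2)))
E
python3 seen.py 8
```

```text
8.7833 [ 0.53287626 -0.18887452  0.12188165] [ 0.30115167 -0.50480775  0.3087274 ]
206 WWWWWkkkkkkggggggggggggggggggggggggggggggggggggggggggggggggggggggggggggggggggggg
210 WWWWWgkkkgkggggggggggggggggggggggggggggggggggggggggggggggggggggggggggggggggggggg
214 WWWWWgkggggkggggggggkkgggggggggggggggggggggggggggggggggggggggggggggggggggggggggg
218 WWWWWgkggkkkggggggggkkgggggggggggggggggggggggggggggggggggggggggggggggggggggggggg
222 WWWWWWkkkkkkkggggggggggggggggggggggggggggggggggggggggggggggggggggggggggkkkkkgggg
226 WWWWWWgkkkkkkggggkggggggggggggggggggggggggggggggbggggggggggggggggggggggggkkkkkkk
230 WWWWWWWgkkkkkkgggggggggggggggggggggWgggggggggggggbggggggggggggggggggggggggkkkkkk
234 WWWWWWWWgkkkkkkgggkkggggggggggggggggggggggggggggggbgggggggggggggggggggggggggkkkk
238 WWWWWWWWWkkkkkkkkkkkkkgggggggggggggggggggggggggggggbgggggggggggggggggggggggggkkk
242 WWWWWWWWWgkkkkkkkkkkkkkkkkggggggggggggggggggggggggggbgggggggggggggggggggggggggkk
246 WWWWWWWWWWkkkkkkkkkkkkkkkkgggggggggggggggggggggggggggbbggggggggggggggggggggggggW
250 WWWWWWWWWWgkkkkkkkkkkkkkkkggggggggggggggggggggggggggggbbgggggggggggggggggggggg
[... 662 characters left out ...]
ggggggggggggggggggWW
286 WWWWgbbbbbbbbbbbbbbbbbbbbbbbggggggggggggggggggggggggggbgggggggggggggggggggggggWW
290 WWWWWbbbbbbbbbbbbbbbbbbbbbbbggggggggggggggggggggggggggbggggggggggggggggggggggWWW
294 WWWWWbbbbbbbbbbbbbbbbbbbbbbbbgggggggggggggggggggggggggbgggggggggggggggggggkbWWWW
298 ggggggbbbbbbbbbbbbbbbbbbbbbbbkggggggggggggggggggggggggbggkbbbbbbbbbbkggggggkkgWW
302 ggggggbbbbbbbbbbbbbbbbbbbbbbbbgggggggggggggbbbbbbbbbbbbbbbbbbbbbbbbbbbbbbbbbbbWW
306 WWWWWgbbbbbbbbbbbbbbbbbbbbbbbbbbbbbbbggggggbbbbbbbbbbbbbbbbbbbbbbbbbbkggggggggWW
310 WWWWWWbbbbbbbbbbbbbbbbbbbbbbbbbbbbbbbbbbbbbbbbbbbbbbbkggggggggggggggWWWWWWWWWWWW
314 WWWWWWggggbbbbbbbbbbbbbbbbbbbbbbbbbbbkgggggggggggggggWgWWWWWWWWWWWWWWWWWWWWWWWWW
```

The block is down. The blue mark runs from (386,226) on the top face to (400,252) at the top front edge, then down the front face to (398,298). I'll compute how far the centre is from the origin.

Run:
```python
from h import *
import cv2
print("expected mark px",proj('s',(.6433,-.2375,.12)),proj('s',(.6433,-.2375,.02)), proj('s',(.644,-.188,.12)))
f=cv2.imread("pics/s8.png").astype(int);m=(f[...,0]-f[...,2])
for r in (230,238,244,256,266,276,288):
    c=np.arange(375,412);w=np.clip(m[r,375:412]-25,0,None);u=(c*w).sum()/w.sum();
    d=ray('s',u,r); 
    if r<250: print(r,round(u,1),"top plane",plane('s',(u,r),.12))
    else: k=(-.2375-E['s'][1])/d[1];print(r,round(u,1),"front",E['s']+k*d)
t=cv2.imread("pics/t8.png").astype(int);b=t[...,0]-t[...,2]
for r in range(120,240,4):print(r,''.join('b' if b[r,c]>40 else ('W' if t[r,c].min()>130 else ('g' if t[r,c].min()>62 else 'k')) for c in range(362,450)))
```

```text
expected mark px [405.1 254.8] [401.2 299.6] [396.5 239.6]
230 387.8 top plane [ 0.63854101 -0.15212773  0.12      ]
238 392.1 top plane [ 0.63790596 -0.18112753  0.12      ]
244 395.4 top plane [ 0.63761805 -0.20170775  0.12      ]
256 401.0 front [ 0.63610617 -0.2375      0.11837891]
266 400.2 front [ 0.63609442 -0.2375      0.09715944]
276 399.4 front [ 0.63614804 -0.2375      0.07531526]
288 398.5 front [ 0.63614441 -0.2375      0.04826133]
120 WWWWWWWWWWWWWWWWWWWgkkkgggggggggggggggggggggggggggggggggggggggggggggWWWWWWWWWWWWWWWWWWWW
124 WWWWWWWWWWWWWWWWWgkkkkkgggggggggggggggggggggggggggggggggggggggggggggWWWWWWWWWWWWWWWWWWWW
128 WWWWWWWWWWWkbkkkkkkkkkkgggggggggggggggggggggggggggggggggggggggggggggWWWWWWWWWWWWWWWWWWWW
132 WWWWWWWWWWWkbbggkkkkkkkgggggggggggggggggggggggggggggggggggggggggggggWWWWWWWWWWWWWWWWWWWW
136 WWWWWWWWWWWkbbgWkkkkkkkgggggggggggggggggggggggggggggggggggggggggggggWWWWWWWWWWWWWWWWWWWW
140 WWWWWWWWWWWkbbbbkkkkkkkgggggggggggggggggggggggggggggggggggggggggggggWWWWWWWWWWWWWWWWgkkk
144 WWWWWWWWWWWkbbbbkkkkkkkgggggggggggggggggggggggggggggggggggggggggggggWWWWWWWWWWWWgkkkkkkk

[... 1438 characters left out ...]
kkkkkkkkkkkkkkkkkkkkkkkkkkkkkkgggggggggkkgggggggg
212 WWWWWWWWWWWgbbkkkkkkkkkkkkkkkkkkkkkkkkkkkkkkkkkkkkkkkkkkkkkkkkkkkkkgggggggggkkgggggggggg
216 WWWWWWWWWWWgbbbkkkkkkgkkkkkkkkkkkkkkkkkkkkkkkkkkkkkkkkkkkkkkkkkkkkggggggggkkggggggggkkkk
220 WWWWWWWWWWWgbbbkkkkkkkkkkkkkkkbbkkkkkkkkkkkkkkkkkkkkkkkkkkkkkkkkgggggggggkkgggggggkkkkkk
224 WWWWWWWWWWWWbbbbbbbbbbbbbbbbbbbbbbbbbbbbbbbbkkkkkkkkkkkkkkkkkkkggggggggkkggggggggkkkkkkk
228 WWWWWWWWWWWWbbbbbbbbbbbbbbbbbbbbbbbbbbbbbbkkkkkkkkkkkkkkkkkkkgggggggggkkgggggggggggggggg
232 WWWWWWWWWWWWbbkkkkbbbbbbbbbbbbbbbbbbbbbbbkkkkkkkkkkkkkkkkkkkggggggggkkgggggggggggggggggg
236 WWWWWWWWWWWWWggggggggggggggggggggggggggkkkkkkkkkkkkkkkkkkkgggggggggkgggggggggggggggggggg
```

It is lying flat: the mark measures consistently at z = 0.12 on top, and the yaw is good. The middle is at x ≈ 0.637 against 0.644, so 7 mm short. I'll mend that with a gentle push on the foot end: back off, lower behind the end face, then creep forward.

Request:
carry_out(targets=[[-0.1,0,0,0,0.6],[-0.15,0,0,0,0.6],[-0.05,0,0,0,0.6],[0,0,0.1,0,0.6],[0,0,0.12,0,0.6],[0,0,0.12,0,0.6],[0,0,0.12,0,0.6],[0,0,0.12,0,0.6],[0,0,0.04,0,0.6],[0,0,0,0,0.6]])

```text
t: 9.72
eef_pos: [0.4958, -0.1876, 0.0452]
ee_rot: [-0.001, 1.0, -0.007, -0.002]
force: [0.2, 0.2, 1.2]
finger_gap: 0.0558
finger_force: 0.0
```

Request:
carry_out(targets=[[0.06,0,0,0,0.6],[0.06,0,0,0,0.6],[0.06,0,0,0,0.6],[0.03,0,0,0,0.6],[0.02,0,0,0,0.6],[0.02,0,0,0,0.6],[0.02,0,0,0,0.6],[0.015,0,0,0,0.6],[0.01,0,0,0,0.6],[0,0,0,0,0.6]])

```text
t: 10.55
eef_pos: [0.5324, -0.1889, 0.0475]
ee_rot: [-0.0, 1.0, -0.007, -0.0]
force: [-0.3, 0.1, -0.7]
finger_gap: 0.056
finger_force: 0.0
```

```bash
cat > mark.py <<'E'
from h import *
from bench import bot
import cv2
o=bot.observe();print(o["t"],o["eef_pos"],o["force"])
f=bot.grab_frame("scene")["pixels"].astype(int);m=(f[...,0]-f[...,2])
for r in (230,238,244,256,266,276,288):
    c=np.arange(380,418);w=np.clip(m[r,380:418]-25,0,None);u=(c*w).sum()/w.sum();d=ray('s',u,r)
    print(r,round(u,1),plane('s',(u,r),.12) if r<250 else E['s']+d*(-.2375-E['s'][1])/d[1])
E
python3 mark.py
```

```text
10.55 [ 0.53239461 -0.18887658  0.04754975] [-0.33205481  0.14824782 -0.65361999]
230 387.8 [ 0.63851613 -0.15212268  0.12      ]
238 392.1 [ 0.63783786 -0.18111381  0.12      ]
244 395.5 [ 0.63771332 -0.20172683  0.12      ]
256 401.0 [ 0.63606144 -0.2375      0.11838494]
266 400.2 [ 0.6361356  -0.2375      0.09715365]
276 399.4 [ 0.63616689 -0.2375      0.07531249]
288 398.5 [ 0.63611695 -0.2375      0.04826556]
```

Request:
carry_out(targets=[[0.01,0,0,0,0.6],[0.01,0,0,0,0.6],[0.01,0,0,0,0.6],[0.01,0,0,0,0.6],[0.01,0,0,0,0.6],[0.01,0,0,0,0.6],[0.01,0,0,0,0.6],[0.01,0,0,0,0.6],[0.01,0,0,0,0.6],[0,0,0,0,0.6]])

```text
t: 11.43
eef_pos: [0.5417, -0.1891, 0.0476]
ee_rot: [-0.0, 1.0, -0.007, -0.002]
force: [-8.1, 0.2, 5.7]
finger_gap: 0.0556
finger_force: 4.2
```

```bash
python3 mark.py
```

```text
11.4333 [ 0.54172935 -0.18914407  0.04755776] [-8.11063682  0.16585885  5.66162597]
230 389.4 [ 0.64158764 -0.15274692  0.12      ]
238 394.0 [ 0.6412789  -0.18180723  0.12      ]
244 397.2 [ 0.64074358 -0.20233377  0.12      ]
256 402.9 [ 0.63950681 -0.2375      0.11792051]
266 402.1 [ 0.63950001 -0.2375      0.0966805 ]
276 401.2 [ 0.6394095 -0.2375     0.074837 ]
288 400.3 [ 0.63959148 -0.2375      0.04773021]
```

The block moved 3.4 mm and the middle is now at about 0.641. I'll give it 3 mm more, then back away and rise.

Request:
carry_out(targets=[[0.01,0,0,0,0.6],[0.01,0,0,0,0.6],[0.008,0,0,0,0.6],[0,0,0,0,0.6],[-0.03,0,0,0,0.6],[-0.08,0,0,0,0.6],[-0.12,0,0,0,0.6],[-0.12,0,0,0,0.6],[-0.12,0,0,0,0.6],[0,0,0,0,0.6]])

```text
t: 12.32
eef_pos: [0.4881, -0.188, 0.0471]
ee_rot: [-0.0, 1.0, -0.007, -0.001]
force: [-0.3, -0.3, -0.5]
finger_gap: 0.0557
finger_force: 0.0
```

Request:
carry_out(targets=[[-0.05,0,-0.1,0,0.6],[-0.05,0,-0.15,0,0.6],[0,0,-0.15,0,0.6],[0,0,-0.15,0,0.6],[0,0,-0.15,0,0.6],[0,0,-0.1,0,0.6],[0,0,0,0,0.6],[0,0,0,0,0.6],[0,0,0,0,0.6],[0,0,0,0,0.6]])

```text
t: 13.15
eef_pos: [0.4773, -0.1877, 0.1419]
ee_rot: [-0.001, 1.0, -0.007, -0.001]
force: [-0.4, -0.1, -0.0]
finger_gap: 0.0558
finger_force: 0.0
```

```bash
python3 mark.py; python3 seen.py 9 | head -1
python3 - <<'E'
from h import *
import cv2
t=cv2.imread("pics/t9.png").astype(int);b=t[...,0]-t[...,2]
w=np.clip(b[148:164,390:425]-20,0,None);r=(w*np.arange(148,164)[:,None]).sum()/w.sum();print("top mark",plane('t',(407,r),.12))
f=cv2.imread("pics/s9.png");t=cv2.imread("pics/t9.png")
cv2.imwrite("pics/fin.png",np.hstack([cv2.resize(f[160:330,240:460],(440,340)),cv2.resize(t[110:290,170:460],(360,223)) if 0 else cv2.copyMakeBorder(cv2.resize(t[110:290,170:460],(360,223)),0,117,0,0,cv2.BORDER_CONSTANT)]))
E
```

```text
13.15 [ 0.47727183 -0.1876846   0.14189392] [-0.36859734 -0.080424   -0.02090643]
230 391.2 [ 0.64475915 -0.15339148  0.12      ]
238 395.8 [ 0.64449315 -0.18245494  0.12      ]
244 399.1 [ 0.64412119 -0.20301029  0.12      ]
256 404.6 [ 0.64258065 -0.2375      0.11750616]
266 403.9 [ 0.64287838 -0.2375      0.09620539]
276 403.0 [ 0.64283342 -0.2375      0.07433491]
288 401.9 [ 0.64275671 -0.2375      0.04724251]
13.2 [ 0.47728239 -0.18767828  0.14197215] [-0.13093073 -0.38091445  0.67995613]
top mark [ 0.64337093 -0.18704041  0.12      ]
```

View pics/fin.png

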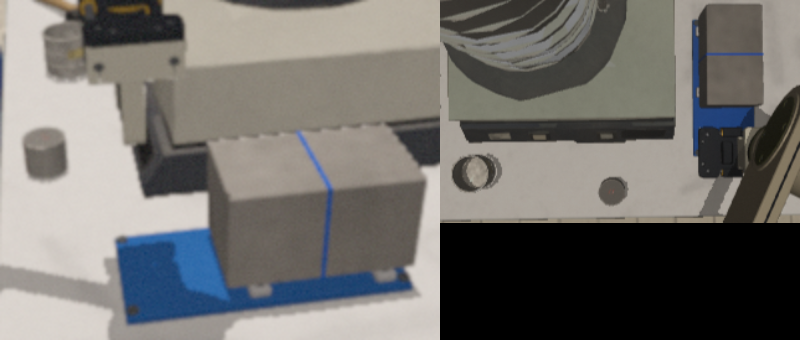

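The block lies flat across both bars and along the jig. Its mark (left panel, (330,190) to (325,275)) is at x = 0.6435–0.644 against 0.644. The can and core are where they stood, and the arm is clear. I'm handing it in.

```bash
python3 -c "
from bench import bot
print(bot.job_done())"
```

```text
the job is handed in; nothing more can be done
None
```

The block lies flat across both bars, along the jig, with its blue mark within about 1 mm of midway; the can and core were not touched, and the job was handed in at about 13 s.

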